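Set out the toppings row at a sweet stall

TASK

Set out the toppings for the sweet stall on the three small round wooden boards: stand the tall sugar shaker on the middle board, the squat lidded jar on the board to its left and the square tin on the board to its right (left and right as the robot sees them), each upright and centred on its board, and stand the small steel cup upright in the middle of the tin's lid. Do not tip anything over on the way, leave the fluted green cases, the steel bowl and the spoon where they are, and leave everything standing still.

Things in the scene. Friction and masses are not known exactly. Their poses are not given: they have to be found in the camera images.
- shaker: tall plain steel sugar shaker, a round upright cylinder 52 mm in diameter and 125 mm high with a domed, pierced top (straight wall up to 100 mm); about 0.22 kg, loose; origin at the centre of its underside, z up along its axis
- jar: squat white ceramic jar, 64 mm in diameter up to 58 mm high, with a fixed flat steel lid 58 mm in diameter above that; 72 mm high in all; about 0.28 kg, loose; origin at the centre of its underside, z up
- tin: square metal tin with a fixed flat lid, 60 x 60 mm and 60 mm high; about 0.22 kg, loose; origin at the centre of its underside, x and y square to its faces, z up
- cup: small open steel cup, 48 mm in diameter at the foot, 56 mm at the rim, 42 mm high, wall 3 mm; about 0.07 kg, loose, standing mouth up; origin at the centre of its underside, z up
- board0: one of three identical round wooden boards with a small dark dot in the middle, 92 mm in diameter, 5 mm thick, fixed to the table, lying in a rough row from left to right beyond the loose things; any of the three may be the left, middle or right one; origin at the centre of its underside (its top is 5 mm higher), its axes parallel to the world's: x away from the robot, y to the robot's left, z up
- board1: one of three identical round wooden boards with a small dark dot in the middle, 92 mm in diameter, 5 mm thick, fixed to the table, lying in a rough row from left to right beyond the loose things; any of the three may be the left, middle or right one; origin at the centre of its underside (its top is 5 mm higher), its axes parallel to the world's: x away from the robot, y to the robot's left, z up
- board2: one of three identical round wooden boards with a small dark dot in the middle, 92 mm in diameter, 5 mm thick, fixed to the table, lying in a rough row from left to right beyond the loose things; any of the three may be the left, middle or right one; origin at the centre of its underside (its top is 5 mm higher), its axes parallel to the world's: x away from the robot, y to the robot's left, z up
- cases: bystander: a small nest of green fluted baking cases, about 62 mm across and 43 mm high, loose; origin at the centre of its underside
- bowl: bystander: small low open steel bowl, 72 mm across and 34 mm high, loose; origin at the centre of its underside
- spoon: bystander: steel serving spoon 150 mm long, at most about 30 mm wide and 20 mm high, lying flat across (left to right) between the loose things and the boards, loose; origin under its middle, x along it
Not all that is in view belongs to the job. What is shaped like the jar but pink or yellow is not meant.

How it is judged:
By the outcome, as a careful person would: the job done as asked, in the order asked, and still so for the second after the job is handed in, with the robot touching nothing.
It also fails if it takes over 112 s, if anything falls off the work surface, if the arm or the gripper's body presses on something with over 40 N, if the wrist force passes 120 N, or if a joint passes its speed limit or range.

ROBOT

A 6-joint arm with a two-finger parallel gripper is mounted at the origin on the work surface. World frame = base frame: x ahead of the robot, y to its left, z up, the work surface at z = 0. Lengths are in m, angles in degrees, forces in N, time in s.
With the tool pointing down it reaches from about 0.35 to 0.85 m from the base axis. Payload 8.1 kg.
Tool frame: the origin (TCP) lies at the very end of the fingers, on their centre line; the grasp point (between the pads) lies 19 mm behind it; z points along the fingers, y is the line along which they close (so a half turn about z gives the same grasp; the last joint's range is limited). The gripper opens to 93 mm and grips with 3 to 60 N. Pads are 15 mm wide; open, the fingers measure 128 mm over their backs; the gripper's body (75 mm by 188 mm) begins 65 mm behind the grasp point.
Start: joints at [66.154, 7.471, 85.268, -0, 87.261, -4.893], TCP at [0.195, 0.567, 0.219] pointing down, gripper open.
Joint ranges: [-169.43, 169.43], [-51.17, 129.36], [1.28, 143.12], [-76.62, 256.62], [0, 156.53], [-152.29, 152.29]. Speed limits (degrees/s): [136.94, 136.94, 159.86, 180, 180, 180].

INTERFACE

Orientations are given as a 3x3 rotation matrix whose columns are the frame's x, y, z axes.
In Python, from workcell import arm gives the robot as it stands.
- The arm moves only by the tool servo_tool, never from a script. Its argument "steps" is a list of rows, each a list of 7 numbers: the closure, from 0 (fully open) to 1 (shut), then the shift along the tool's x, y, z in mm, then the turn, a rotation vector about the tool's x, y, z in degrees. A call has 1 to 5 rows; each row shifts and turns the commanded pose from where the row before left it, along the tool's axes as they then stand; what a row does not reach is not made up. A row lasts 1/10 s, in which the tool goes at most 50 mm and 8.59 degrees, less where a joint would pass 70% of its speed; a pose out of reach is approached as far as the arm can. A call is refused whole if a number of a shift passes 50 or a number of a turn 8.59, either way. A call with a gripper value outside its range is refused whole. The fingers move at their own pace and stop on an object; the grip force is fixed at half the most. Time passes only in rows, so rows that do not move let the fingers close. It gives the time, the measured TCP pose, the force, the opening and the grip force at its end, in the units of the state.
- arm.observe(): the state, without advancing time (a new reading comes with each control period).
- arm.capture(name): name is "scene" or "top" or "wrist"; returns (picture, depth): 384x512x3 uint8, red, green, blue; 384x512 float32, m along the optical axis (not along the pixel's ray), 0 where there is no reading.
- arm.camera_info(name): a dict with "camera_matrix" (3x3 intrinsics, pixels), "camera_from_world" (4x4, takes a point from world to camera coordinates). Camera axes: x right, y up, looking along -z (the intrinsics and any distortion apply to the point x, -y, -z); pixel columns grow to the right and rows downward; lengths in m; the calibration is good to about 2 mm. A picture is of the moment at which its call begins: read the wrist's pose just before it. camera_info takes no time and is no camera call; for the wrist camera it gives the pose at the moment of the call.
- arm.sign_off(): hands the job in; it is judged then, once.
The state is a dict: "t": time; "joint_positions": joint angles; "joint_vel": joint speeds; "joint_torque": joint torques, N m; "tool_pos": TCP position; "orientation": TCP orientation; "wrist_force": force on the tool from outside, world axes, zero at the start; "wrist_torque": the same for the moment, N m; "finger_gap": finger opening in m; "grip_force": force on a finger pad.
Only numpy, scipy, OpenCV 4.12 (cv2) and the standard library are available. Lean on these libraries where they do the work, as an engineer would, in place of code of your own. Each camera call takes 0.05 s, during which the arm holds its last target. There are 200 camera calls.

## Working session

There is one attempt and no reset: what is moved stays moved. The work goes in short steps, Python scripts to look and compute and a tool call to move; the robot and the scene stay as the last step left them, time stands still between calls to the robot, and variables do not carry over. Pictures are saved under pics/ and viewed, at most 14 in all, crops included, and the job is handed in when it is done.

Besides the shell and the picture viewer there is one more tool, called after ">>>" by a JSON object that holds its "op" and its "data", one argument or row to a line. servo_tool: Moves the arm, as the interface text tells. Its arguments: {"type":"object","properties":{"steps":{"type":"array"}},"required":["steps"]}

```bash
mkdir -p pics; cat > h.py <<'E'
import numpy as np, cv2
from workcell import arm
def cap(n,f=None):
    ci=arm.camera_info(n); p,d=arm.capture(n)
    if f: cv2.imwrite('pics/'+f,p[:,:,::-1])
    return p,d,np.array(ci['camera_matrix']),np.array(ci['camera_from_world']),ci
def pts(d,K,T):
    v,u=np.mgrid[:d.shape[0],:d.shape[1]]
    c=np.stack([(u-K[0,2])/K[0,0]*d,-(v-K[1,2])/K[1,1]*d,-d,np.ones_like(d)],-1)
    return (c@np.linalg.inv(T).T)[...,:3]
def ray(u,v,z,K,T):
    R,t=T[:3,:3],T[:3,3]; o=-R.T@t
    w=R.T@np.array([(u-K[0,2])/K[0,0],-(v-K[1,2])/K[1,1],-1]); return o+w*(z-o[2])/w[2]
E
python3 - <<'E'
from h import *
for n in('top','scene'):
    p,d,K,T,ci=cap(n,n+'0.png'); print(n,K.round(1).tolist(),(-T[:3,:3].T@T[:3,3]).round(3),[k for k in ci])
    np.savez(n+'0.npz',p=p,d=d,K=K,T=T)
print(arm.observe())
E
```

```text
top [[387.5, 0.0, 249.0], [0.0, 387.5, 197.7], [0.0, 0.0, 1.0]] [ 0.428 -0.003  0.904] ['camera_matrix', 'camera_from_world']
scene [[463.1, 0.0, 246.4], [0.0, 463.1, 189.5], [0.0, 0.0, 1.0]] [0.955 0.393 1.018] ['camera_matrix', 'camera_from_world']
{'t': 0.1, 'joint_positions': array([ 6.61525992e+01,  7.51028171e+00,  8.53241976e+01, -1.39351300e-03,
        8.72631633e+01, -4.89437155e+00]), 'joint_vel': array([ 0.02312896, -0.09829234, -0.0019767 , -0.05772632,  0.02278173,
       -0.02237741]), 'joint_torque': array([ 9.43715204e-04, -5.61338460e+01, -4.93098843e+01,  7.70005421e-02,
        2.91327696e-02, -9.55129735e-05]), 'tool_pos': array([0.19465967, 0.56698079, 0.21768648]), 'orientation': array([[-9.45785501e-01,  3.24791229e-01, -6.66786040e-04],
       [ 3.24791891e-01,  9.45784208e-01, -1.56851315e-03],
       [ 1.21196394e-04, -1.70004369e-03, -9.99998548e-01]]), 'wrist_force': array([-0.06089817, -0.26894154, -0.67554548]), 'wrist_torque': array([ 0.01715264,  0.02274205, -0.02697632]), 'grip_force': 0.0, 'finger_gap': 0.093061345449899}
```

View pics/top0.png

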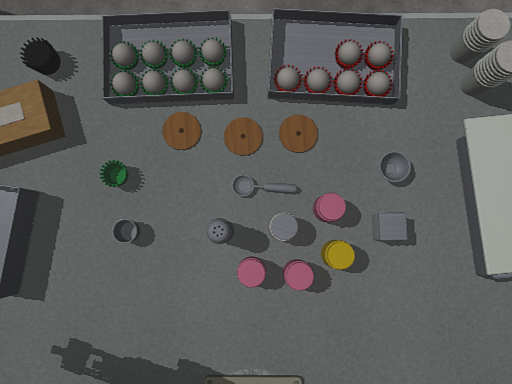

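View pics/scene0.png

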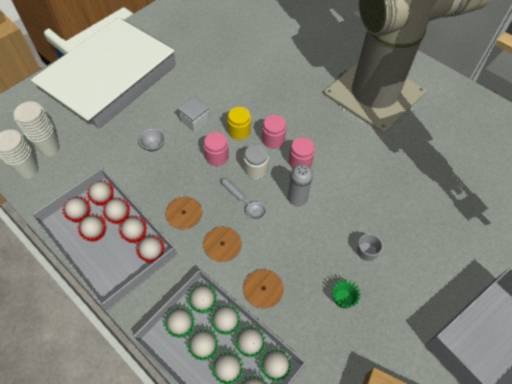

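The top view shows the shaker at (220,231), the grey-lidded jar at (284,227), the tin at (392,226) and the cup at (125,231). The boards are at (182,131), (243,136) and (299,133), the bowl at (396,167), the cases at (114,174) and the spoon at about (265,187).

Jar candidates in the top view are pink (252,272), (299,275) and (330,208), yellow (340,255), and white (284,227). Only the last is white with a steel lid; it is at (256,160) in the scene view. I'll confirm it in an enlarged crop and measure.

```bash
python3 - <<'E'
from h import *
s=np.load('scene0.npz'); t=np.load('top0.npz')
a=cv2.resize(s['p'][100:220,180:330],(600,480),interpolation=cv2.INTER_CUBIC); cv2.imwrite('pics/jar.png',a[:,:,::-1])
p,d,K,T=[t[k] for k in'pdKT']; P=pts(d,K,T)
def seg(name,u,v,zlo,zhi,r):
    m=(P[...,2]>zlo)&(P[...,2]<zhi)&(d>0); vv,uu=np.mgrid[:384,:512]; m&=np.hypot(uu-u,vv-v)<r
    n,l,st,_=cv2.connectedComponentsWithStats(m.astype(np.uint8)); k=1+np.argmax(st[1:,4]); mm=l==k
    c=cv2.findContours(mm.astype(np.uint8),0,1)[0][0]; 
    q=P[mm]; zt=np.percentile(q[:,2],60); w=np.array([ray(x,y,zt,K,T)[:2] for x,y in c[:,0]],np.float32)
    (cx,cy),rad=cv2.minEnclosingCircle(w); print(name,'circ',np.round([cx,cy,rad],4),'mean',q.mean(0).round(4),'z',np.percentile(q[:,2],[5,50,95]).round(3),'rect',np.round(cv2.minAreaRect(w)[1],3),round(cv2.minAreaRect(w)[2],1))
seg('shaker',220,231,.085,.14,25); seg('jar',284,227,.065,.08,20); seg('tin',392,226,.05,.07,30)
seg('cup',125,231,.03,.06,20); seg('bowl',396,167,.02,.06,25); seg('cases',114,174,.015,.06,20)
for u,v in((252,272),(299,275),(330,208),(340,255)): seg('other',u,v,.065,.08,22)
h=cv2.cvtColor(p,cv2.COLOR_RGB2HSV)
m=((h[...,0]<20)&(h[...,1]>90)).astype(np.uint8); m[:,:150]=0;m[:110]=0;m[160:]=0
n,l,st,ce=cv2.connectedComponentsWithStats(cv2.morphologyEx(m,cv2.MORPH_CLOSE,np.ones((7,7))))
for i in range(1,n):
    if st[i,4]>300:
        q=P[l==i]; c=ce[i]; print('board',c.round(1),st[i,2:4],ray(*c,.005,K,T).round(4),np.median(q[:,2]).round(4),'diam',(st[i,2:4]*.9/387.5).round(3))
seg('spoon',262,187,.006,.04,40)
P2=P[5:105,100:405]; print('tray max z',P2[...,2].max(), 'near tray edge',P[95:100,150,:].round(3).tolist())
E
```

```text
shaker circ [0.4311 0.0687 0.0259] mean [0.4311 0.069  0.119 ] z [0.102 0.122 0.126] rect [0.05 0.05] 0.1
jar circ [ 0.4409 -0.0658  0.0288] mean [ 0.441  -0.066   0.0711] z [0.069 0.071 0.073] rect [0.056 0.056] 0.1
tin circ [ 0.4407 -0.3002  0.0407] mean [ 0.4413 -0.3005  0.0588] z [0.056 0.059 0.062] rect [0.058 0.062] 0.1
cup circ [0.4309 0.2863 0.029 ] mean [0.431  0.2907 0.0387] z [0.031 0.04  0.043] rect [0.051 0.056] 0.1
bowl circ [ 0.5778 -0.3196  0.0357] mean [ 0.5809 -0.3268  0.0292] z [0.021 0.03  0.035] rect [0.068 0.069] 88.4
cases circ [0.5617 0.3191 0.0331] mean [0.5633 0.3233 0.031 ] z [0.017 0.032 0.043] rect [0.063 0.063] 27.1
other circ [0.3423 0.0039 0.0288] mean [0.342  0.004  0.0711] z [0.069 0.071 0.073] rect [0.056 0.055] 0.2
other circ [ 0.3362 -0.0978  0.029 ] mean [ 0.3362 -0.0983  0.0712] z [0.069 0.071 0.074] rect [0.055 0.056] 89.6
other circ [ 0.4839 -0.1688  0.0289] mean [ 0.4839 -0.1687  0.0711] z [0.068 0.071 0.073] rect [0.056 0.056] 0.0
other circ [ 0.3802 -0.1854  0.029 ] mean [ 0.3802 -0.1856  0.0711] z [0.069 0.071 0.073] rect [0.055 0.055] 89.1
board [181.2 130.4] [38 38] [0.6678 0.1699 0.005 ] 0.0043 diam [0.088 0.088]
board [298.  133.1] [39 38] [ 0.6609 -0.1065  0.005 ] 0.0041 diam [0.091 0.088]
board [242.7 135.9] [38 38] [0.6544 0.0239 0.005 ] 0.0042 diam [0.088 0.088]
spoon circ [ 0.534  -0.0246  0.0736] mean [ 0.5337 -0.0254  0.0139] z [0.007 0.014 0.019] rect [0.049 0.145] 0.0
tray max z 0.9037431336947394 near tray edge [[0.74, 0.235, 0.044], [0.738, 0.236, 0.042], [0.739, 0.238, 0.034], [0.739, 0.239, 0.029], [0.739, 0.241, 0.022]]
```

View pics/jar.png

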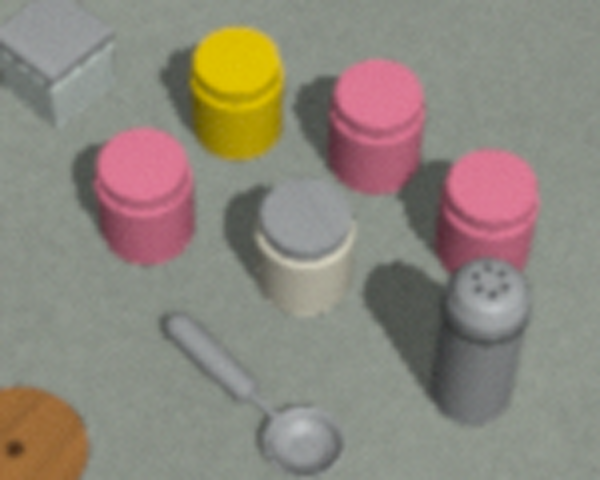

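The crop confirms it: the jar at crop (305,245) is the only white one with a grey steel lid. The sizes and heights agree with those given. I'll turn the tool square to the world and go above the shaker.

>>> {"op": "servo_tool", "data": {
  "steps": [
    [0,0,0,0,0,0,-6.3],
    [0,0,0,0,0,0,-6.3],
    [0,0,0,0,0,0,-6.35],
    [0,-19.7,-41.5,0,0,0,0],
    [0,-19.7,-41.5,0,0,0,0]
  ]
}}

```text
t: 0.6
tool_pos: [0.2339, 0.4835, 0.2173]
orientation: [[-1.0, -0.002, -0.001], [-0.002, 1.0, -0.002], [0.001, -0.002, -1.0]]
wrist_force: [1.4, -0.1, 0.6]
finger_gap: 0.0929
grip_force: 0.0
```

>>> {"op": "servo_tool", "data": {
  "steps": [
    [0,-19.7,-41.5,0,0,0,0],
    [0,-19.7,-41.5,0,0,0,0],
    [0,-19.7,-41.5,0,0,0,0],
    [0,-19.7,-41.5,0,0,0,0],
    [0,-19.7,-41.5,0,0,0,0]
  ]
}}

```text
t: 1.1
tool_pos: [0.3329, 0.2752, 0.2183]
orientation: [[-1.0, -0.0, -0.0], [-0.0, 1.0, -0.0], [0.0, -0.0, -1.0]]
wrist_force: [1.5, 0.1, 0.2]
finger_gap: 0.0929
grip_force: 0.0
```

>>> {"op": "servo_tool", "data": {
  "steps": [
    [0,-19.7,-41.5,0,0,0,0],
    [0,-19.7,-41.5,0,0,0,0],
    [0,-19.7,-41.5,0,0,0,0],
    [0,-19.7,-41.5,0,0,0,0],
    [0,-19.7,-41.5,0,0,0,0]
  ]
}}

```text
t: 1.6
tool_pos: [0.4315, 0.0676, 0.2185]
orientation: [[-1.0, 0.0, 0.0], [0.0, 1.0, 0.0], [-0.0, 0.0, -1.0]]
wrist_force: [0.4, -0.1, 0.2]
finger_gap: 0.0929
grip_force: 0.0
```

>>> {"op": "servo_tool", "data": {
  "steps": [
    [0,0,0,0,0,0,0],
    [0,0,0,0,0,0,0]
  ]
}}

```text
t: 1.8
tool_pos: [0.4311, 0.0687, 0.2182]
orientation: [[-1.0, 0.003, -0.001], [0.003, 1.0, 0.0], [0.001, 0.0, -1.0]]
wrist_force: [-0.1, 0.5, -0.4]
finger_gap: 0.0931
grip_force: 0.0
```

```bash
python3 - <<'E'
from h import *
p,d,K,T,ci=cap('wrist','w1.png'); np.savez('w1.npz',p=p,d=d,K=K,T=T); print((-T[:3,:3].T@T[:3,3]).round(3), T[:3,:3].round(2).tolist())
P=pts(d,K,T)
m=(P[...,2]>.11)&(P[...,2]<.14)&(d>0)&(np.hypot(P[...,0]-.431,P[...,1]-.069)<.05); print(m.sum(), P[m].mean(0) if m.any() else 0)
t=np.load('top0.npz');P=pts(t['d'],t['K'],t['T']); m=(P[...,0]>.72)&(P[...,0]<.80)&(P[...,1]<.25)&(P[...,1]>-.25)&(t['d']>0);print('near tray max z',P[m][:,2].max(), P[(P[...,0]>.5)&(P[...,0]<.9)&(t['d']>0)][:,2].max())
E
```

```text
[0.346 0.068 0.384] [[0.0, 1.0, 0.0], [-0.95, 0.0, -0.3], [-0.3, 0.0, 0.95]]
2568 [0.4267475  0.0691329  0.12101549]
near tray max z 0.05610007043865317 0.15415447019193262
```

View pics/w1.png

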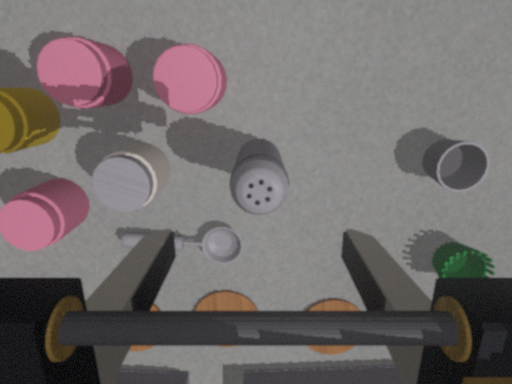

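The wrist view shows the shaker at (260,185), with y matching the top view's estimate, so I'll descend and grip.

>>> {"op": "servo_tool", "data": {
  "steps": [
    [0,0,0,40,0,0,0],
    [0,0,0,40,0,0,0],
    [0,0,0,40,0,0,0],
    [0,0,0,42,0,0,0],
    [0,0,0,0,0,0,0]
  ]
}}

```text
t: 2.35
tool_pos: [0.4254, 0.0709, 0.0509]
orientation: [[-1.0, -0.003, -0.011], [-0.003, 1.0, -0.0], [0.011, -0.0, -1.0]]
wrist_force: [-0.6, 0.2, -0.2]
finger_gap: 0.0933
grip_force: 0.0
```

>>> {"op": "servo_tool", "data": {
  "steps": [
    [1,0,0,0,0,0,0],
    [1,0,0,0,0,0,0],
    [1,0,0,0,0,0,0],
    [1,0,0,0,0,0,0],
    [1,0,0,0,0,0,0]
  ]
}}

```text
t: 2.85
tool_pos: [0.4321, 0.0695, 0.0578]
orientation: [[-1.0, 0.0, 0.002], [0.0, 1.0, 0.0], [-0.002, 0.0, -1.0]]
wrist_force: [0.4, 0.1, 0.3]
finger_gap: 0.0577
grip_force: 0.0
```

>>> {"op": "servo_tool", "data": {
  "steps": [
    [1,0,0,0,0,0,0],
    [1,0,0,0,0,0,0],
    [1,0,0,0,0,0,0],
    [1,0,0,0,0,0,0],
    [1,0,0,0,0,0,0]
  ]
}}

```text
t: 3.35
tool_pos: [0.4318, 0.0694, 0.0573]
orientation: [[-1.0, 0.0, 0.001], [0.0, 1.0, -0.0], [-0.001, -0.0, -1.0]]
wrist_force: [-0.8, -0.9, 6.6]
finger_gap: 0.0512
grip_force: 30.0
```

>>> {"op": "servo_tool", "data": {
  "steps": [
    [1,0,0,-5,0,0,0],
    [1,0,0,-15,0,0,0],
    [1,0,0,-15,0,0,0],
    [1,0,0,-10,0,0,0],
    [1,0,0,-5,0,0,0]
  ]
}}

```text
t: 3.85
tool_pos: [0.4315, 0.0695, 0.1074]
orientation: [[-1.0, 0.0, 0.001], [0.0, 1.0, 0.0], [-0.001, 0.0, -1.0]]
wrist_force: [-0.2, 0.8, -2.7]
finger_gap: 0.051
grip_force: 30.0
```

>>> {"op": "servo_tool", "data": {
  "steps": [
    [1,-8,-2,0,0,0,0],
    [1,-18,-4,0,0,0,0],
    [1,-25,-5,0,0,0,0],
    [1,-25,-5,0,0,0,0],
    [1,-25,-5,0,0,0,0]
  ]
}}

```text
t: 4.35
tool_pos: [0.5331, 0.0481, 0.1053]
orientation: [[-1.0, 0.0, -0.001], [0.0, 1.0, -0.0], [0.001, -0.0, -1.0]]
wrist_force: [-0.1, 0.8, -2.9]
finger_gap: 0.0514
grip_force: 30.0
```

>>> {"op": "servo_tool", "data": {
  "steps": [
    [1,-25,-5,0,0,0,0],
    [1,-25,-5,0,0,0,0],
    [1,-25,-5,0,0,0,0],
    [1,-22,-4,0,0,0,0],
    [1,-14,-3,0,0,0,0]
  ]
}}

```text
t: 4.85
tool_pos: [0.6444, 0.0258, 0.1048]
orientation: [[-1.0, 0.0, -0.001], [0.0, 1.0, -0.0], [0.001, -0.0, -1.0]]
wrist_force: [0.0, 0.1, -3.0]
finger_gap: 0.051
grip_force: 30.0
```

>>> {"op": "servo_tool", "data": {
  "steps": [
    [1,-8,-1,0,0,0,0],
    [1,-3,-1,0,0,0,0],
    [1,0,0,0,0,0,0],
    [1,0,0,0,0,0,0],
    [1,0,0,0,0,0,0]
  ]
}}

```text
t: 5.35
tool_pos: [0.6537, 0.0246, 0.1067]
orientation: [[-1.0, -0.0, -0.0], [-0.0, 1.0, 0.0], [0.0, 0.0, -1.0]]
wrist_force: [0.6, 0.4, -2.2]
finger_gap: 0.0509
grip_force: 30.0
```

```bash
python3 - <<'E'
from h import *
print(arm.observe()['tool_pos'])
p,d,K,T,ci=cap('scene','s1.png'); np.savez('s1.npz',p=p,d=d,K=K,T=T)
p,d,K,T,ci=cap('wrist','w2.png'); np.savez('w2.npz',p=p,d=d,K=K,T=T); np.save
a=cv2.imread('pics/w2.png'); b=cv2.imread('pics/s1.png'); cv2.imwrite('pics/c2.png',cv2.resize(np.hstack([a,b]),(800,300)))
E
```

```text
[0.65370437 0.02464913 0.10665667]
```

View pics/c2.png

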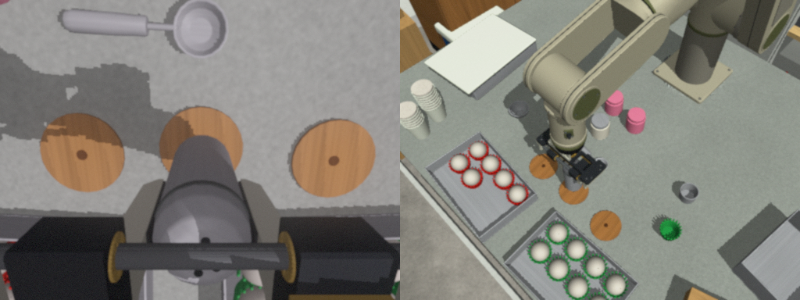

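The left panel (wrist) shows the shaker held over the middle board at about (200,150), with the right board's dot at (82,155) and the left's at (334,160). The right panel shows the same from the scene camera. I'll cross-check the board centres from these two views.

```bash
python3 - <<'E'
from h import *
for f in('scene0','w2'):
    t=np.load(f+'.npz'); p,d,K,T=[t[k] for k in'pdKT']; h=cv2.cvtColor(p,cv2.COLOR_RGB2HSV)
    m=((h[...,0]<20)&(h[...,1]>90)&(h[...,2]>70)).astype(np.uint8); m=cv2.morphologyEx(m,cv2.MORPH_CLOSE,np.ones((9,9)))
    for c in cv2.findContours(m,0,1)[0]:
        if cv2.contourArea(c)<500: continue
        w=np.array([ray(x,y,.005,K,T)[:2] for x,y in c[:,0]],np.float32); r=cv2.minEnclosingCircle(w)
        a=np.c_[2*w,np.ones(len(w))]; s=np.linalg.lstsq(a,(w**2).sum(1),rcond=None)[0]
        if r[1]<.06: print(f,np.round(r[0],4),round(r[1],4),'lsq',s[:2].round(4))
E
```

```text
scene0 [0.6692 0.1716] 0.0458 lsq [0.6694 0.1719]
scene0 [0.656  0.0255] 0.0459 lsq [0.6559 0.0258]
scene0 [ 0.6626 -0.1041] 0.0457 lsq [ 0.6626 -0.1042]
w2 [0.7989 0.1317] 0.0395 lsq [0.8013 0.1171]
w2 [ 0.7989 -0.083 ] 0.0393 lsq [ 0.8013 -0.0692]
w2 [0.6677 0.1688] 0.0456 lsq [0.6679 0.1686]
w2 [ 0.6613 -0.1064] 0.0456 lsq [ 0.661  -0.1065]
w2 [0.6541 0.0229] 0.0451 lsq [0.6516 0.023 ]
```

>>> {"op": "servo_tool", "data": {
  "steps": [
    [1,-1,-0.8,8,0,0,0],
    [1,0,0,14,0,0,0],
    [1,0,0,12,0,0,0],
    [1,0,0,6,0,0,0],
    [1,0,0,2,0,0,0]
  ]
}}

```text
t: 5.95
tool_pos: [0.654, 0.0237, 0.0626]
orientation: [[-1.0, 0.0, -0.003], [0.0, 1.0, 0.0], [0.003, 0.0, -1.0]]
wrist_force: [-0.2, -0.1, -2.6]
finger_gap: 0.0514
grip_force: 30.0
```

>>> {"op": "servo_tool", "data": {
  "steps": [
    [1,0,0,1,0,0,0],
    [1,0,0,1,0,0,0],
    [1,0,0,0.5,0,0,0],
    [1,0,0,0,0,0,0],
    [1,0,0,0,0,0,0]
  ]
}}

```text
t: 6.45
tool_pos: [0.6554, 0.0236, 0.0625]
orientation: [[-1.0, 0.0, 0.001], [0.0, 1.0, -0.0], [-0.001, -0.0, -1.0]]
wrist_force: [-0.4, -0.5, -3.1]
finger_gap: 0.0513
grip_force: 30.0
```

>>> {"op": "servo_tool", "data": {
  "steps": [
    [1,0,0,0.5,0,0,0],
    [1,0,0,0,0,0,0],
    [1,0,0,0,0,0,0]
  ]
}}

```text
t: 6.75
tool_pos: [0.6556, 0.0237, 0.0624]
orientation: [[-1.0, 0.0, 0.001], [0.0, 1.0, -0.0], [-0.001, -0.0, -1.0]]
wrist_force: [-2.4, -0.0, 4.3]
finger_gap: 0.0512
grip_force: 30.0
```

>>> {"op": "servo_tool", "data": {
  "steps": [
    [1,0,0,0.5,0,0,0],
    [1,0,0,0,0,0,0],
    [1,0,0,0,0,0,0]
  ]
}}

```text
t: 7.05
tool_pos: [0.6556, 0.0236, 0.0624]
orientation: [[-1.0, 0.0, 0.001], [0.0, 1.0, -0.0], [-0.001, -0.0, -1.0]]
wrist_force: [-3.9, 0.1, 9.2]
finger_gap: 0.0515
grip_force: 30.0
```

>>> {"op": "servo_tool", "data": {
  "steps": [
    [1,0,0,-0.8,0,0,0],
    [0.4,0,0,0,0,0,0],
    [0.2,0,0,0,0,0,0],
    [0.1,0,0,0,0,0,0],
    [0,0,0,0,0,0,0]
  ]
}}

```text
t: 7.55
tool_pos: [0.6552, 0.0237, 0.0617]
orientation: [[-1.0, 0.0, -0.0], [0.0, 1.0, 0.0], [0.0, 0.0, -1.0]]
wrist_force: [0.1, -0.1, -0.1]
finger_gap: 0.0749
grip_force: 0.0
```

>>> {"op": "servo_tool", "data": {
  "steps": [
    [0,0,0,0,0,0,0],
    [0,0,0,0,0,0,0],
    [0,0,0,-10,0,0,0],
    [0,0,0,-40,0,0,0],
    [0,0,0,-40,0,0,0]
  ]
}}

```text
t: 8.05
tool_pos: [0.6541, 0.0237, 0.1522]
orientation: [[-1.0, 0.0, -0.003], [0.0, 1.0, 0.0], [0.003, 0.0, -1.0]]
wrist_force: [1.4, 0.0, 1.2]
finger_gap: 0.0933
grip_force: 0.0
```

>>> {"op": "servo_tool", "data": {
  "steps": [
    [0,0,0,-40,0,0,0],
    [0,20,-8,-10,0,0,0],
    [0,45,-18,0,0,0,0],
    [0,45,-18,0,0,0,0],
    [0,45,-18,0,0,0,0]
  ]
}}

```text
t: 8.55
tool_pos: [0.4989, -0.0388, 0.2027]
orientation: [[-1.0, -0.0, 0.001], [-0.0, 1.0, -0.0], [-0.001, -0.0, -1.0]]
wrist_force: [0.1, -1.4, 0.5]
finger_gap: 0.0931
grip_force: 0.0
```

>>> {"op": "servo_tool", "data": {
  "steps": [
    [0,45,-18,0,0,0,0],
    [0,14,-9,0,0,0,0],
    [0,0,0,0,0,0,0],
    [0,0,0,0,0,0,0],
    [0,0,0,0,0,0,0]
  ]
}}

```text
t: 9.05
tool_pos: [0.4423, -0.065, 0.2025]
orientation: [[-1.0, -0.0, 0.001], [-0.0, 1.0, 0.0], [-0.001, 0.0, -1.0]]
wrist_force: [-0.8, -0.4, 0.7]
finger_gap: 0.0926
grip_force: 0.0
```

```bash
cat >> h.py <<'E'
def top(P,d,x,y,zlo,zhi,r=.05):
    m=(P[...,2]>zlo)&(P[...,2]<zhi)&(d>0)&(np.hypot(P[...,0]-x,P[...,1]-y)<r)
    n,l,st,_=cv2.connectedComponentsWithStats(m.astype(np.uint8))
    if n<2: return None
    q=P[l==1+np.argmax(st[1:,4])]; c,rr=cv2.minEnclosingCircle(q[:,:2].astype(np.float32))
    return np.round([*c,rr,*q.mean(0)],4),len(q)
E
python3 - <<'E'
from h import *
print(arm.observe()['tool_pos'].round(4))
p,d,K,T,ci=cap('wrist','w3.png'); P=pts(d,K,T)
print('jar wrist',top(P,d,.441,-.066,.065,.08))
p,d,K,T,ci=cap('top','t3.png'); P=pts(d,K,T)
print('shaker top',top(P,d,.6545,.024,.1,.14)); print('shaker low', top(P,d,.6545,.024,.03,.14))
print('jar top',top(P,d,.441,-.066,.065,.08))
p,d,K,T,ci=cap('scene','s3.png'); P=pts(d,K,T)
print('shaker scene',top(P,d,.6545,.024,.1,.14))
E
```

```text
[ 0.4423 -0.065   0.2025]
jar wrist (array([ 0.4399, -0.0676,  0.0289,  0.4387, -0.0676,  0.0712]), 2882)
shaker top (array([0.6535, 0.0246, 0.0265, 0.6501, 0.0243, 0.1236]), 515)
shaker low (array([0.6535, 0.0246, 0.0265, 0.6463, 0.0239, 0.1096]), 678)
jar top None
shaker scene (array([0.6561, 0.028 , 0.0263, 0.6593, 0.0312, 0.1224]), 448)
```

>>> {"op": "servo_tool", "data": {
  "steps": [
    [0,1.5,-1.7,40,0,0,0],
    [0,0,0,45,0,0,0],
    [0,0,0,40,0,0,0],
    [0,0,0,30,0,0,0],
    [0,0,0,15,0,0,0]
  ]
}}

```text
t: 9.7
tool_pos: [0.4376, -0.066, 0.0283]
orientation: [[-1.0, -0.001, -0.005], [-0.001, 1.0, 0.001], [0.005, 0.001, -1.0]]
wrist_force: [1.4, 0.6, -0.4]
finger_gap: 0.0929
grip_force: 0.0
```

>>> {"op": "servo_tool", "data": {
  "steps": [
    [0,0,0,10,0,0,0],
    [0,0,0,4,0,0,0],
    [0,0,0,0,0,0,0],
    [0,0,0,0,0,0,0],
    [0.3,0,0,0,0,0,0]
  ]
}}

```text
t: 10.2
tool_pos: [0.4408, -0.0673, 0.0191]
orientation: [[-1.0, 0.0, 0.002], [0.0, 1.0, -0.001], [-0.002, -0.001, -1.0]]
wrist_force: [-0.1, -0.1, 0.4]
finger_gap: 0.0887
grip_force: 0.0
```

>>> {"op": "servo_tool", "data": {
  "steps": [
    [1,0,0,0,0,0,0],
    [1,0,0,0,0,0,0],
    [1,0,0,0,0,0,0],
    [1,0,0,0,0,0,0],
    [1,0,0,0,0,0,0]
  ]
}}

```text
t: 10.7
tool_pos: [0.4399, -0.0671, 0.0182]
orientation: [[-1.0, 0.0, 0.0], [0.0, 1.0, -0.0], [-0.0, -0.0, -1.0]]
wrist_force: [-1.0, -0.2, 3.6]
finger_gap: 0.0637
grip_force: 30.0
```

>>> {"op": "servo_tool", "data": {
  "steps": [
    [1,0,0,0,0,0,0],
    [1,0,0,0,0,0,0],
    [1,0,0,0,0,0,0]
  ]
}}

```text
t: 11.0
tool_pos: [0.4399, -0.0671, 0.0182]
orientation: [[-1.0, 0.0, 0.0], [0.0, 1.0, -0.0], [-0.0, -0.0, -1.0]]
wrist_force: [-2.4, -0.1, 5.8]
finger_gap: 0.064
grip_force: 30.0
```

>>> {"op": "servo_tool", "data": {
  "steps": [
    [1,0,0,-5,0,0,0],
    [1,0,0,-18,0,0,0],
    [1,0,0,-20,0,0,0],
    [1,0,4,-12,0,0,0],
    [1,0,12,-5,0,0,0]
  ]
}}

```text
t: 11.5
tool_pos: [0.4404, -0.0512, 0.0791]
orientation: [[-1.0, 0.001, 0.002], [0.001, 1.0, -0.0], [-0.002, -0.0, -1.0]]
wrist_force: [0.4, 0.1, -3.5]
finger_gap: 0.0636
grip_force: 30.0
```

>>> {"op": "servo_tool", "data": {
  "steps": [
    [1,0,25,0,0,0,0],
    [1,0,32,0,0,0,0],
    [1,0,32,0,0,0,0],
    [1,0,32,0,0,0,0],
    [1,0,32,0,0,0,0]
  ]
}}

```text
t: 12.0
tool_pos: [0.4385, 0.104, 0.0771]
orientation: [[-1.0, -0.0, -0.001], [-0.0, 1.0, 0.0], [0.001, 0.0, -1.0]]
wrist_force: [0.9, 0.6, -3.6]
finger_gap: 0.0637
grip_force: 30.0
```

>>> {"op": "servo_tool", "data": {
  "steps": [
    [1,-5,30,0,0,0,0],
    [1,-15,20,0,0,0,0],
    [1,-25,12,0,0,0,0],
    [1,-30,5.5,0,0,0,0],
    [1,-30,0,0,0,0,0]
  ]
}}

```text
t: 12.5
tool_pos: [0.5443, 0.1716, 0.0767]
orientation: [[-1.0, -0.002, -0.002], [-0.002, 1.0, 0.0], [0.002, 0.0, -1.0]]
wrist_force: [0.0, 0.3, -2.3]
finger_gap: 0.0633
grip_force: 30.0
```

>>> {"op": "servo_tool", "data": {
  "steps": [
    [1,-30,0,0,0,0,0],
    [1,-30,0,0,0,0,0],
    [1,-28,0,0,0,0,0],
    [1,-20,0,0,0,0,0],
    [1,-10,0,0,0,0,0]
  ]
}}

```text
t: 13.0
tool_pos: [0.663, 0.1704, 0.0763]
orientation: [[-1.0, 0.0, -0.002], [0.0, 1.0, -0.0], [0.002, -0.0, -1.0]]
wrist_force: [-0.1, 1.0, -2.3]
finger_gap: 0.0636
grip_force: 30.0
```

>>> {"op": "servo_tool", "data": {
  "steps": [
    [1,-4.5,0,0,0,0,0],
    [1,0,0,0,0,0,0],
    [1,0,0,0,0,0,0],
    [1,0,0,0,0,0,0]
  ]
}}

```text
t: 13.4
tool_pos: [0.6664, 0.1698, 0.0777]
orientation: [[-1.0, -0.0, -0.001], [-0.0, 1.0, -0.0], [0.001, -0.0, -1.0]]
wrist_force: [-0.8, -0.1, -2.5]
finger_gap: 0.0636
grip_force: 30.0
```

>>> {"op": "servo_tool", "data": {
  "steps": [
    [1,-1,0,8,0,0,0],
    [1,0,0,16,0,0,0],
    [1,0,0,16,0,0,0],
    [1,0,0,9,0,0,0],
    [1,0,0,3,0,0,0]
  ]
}}

```text
t: 13.9
tool_pos: [0.6665, 0.1691, 0.0234]
orientation: [[-1.0, 0.0, -0.004], [0.0, 1.0, -0.001], [0.004, -0.001, -1.0]]
wrist_force: [-0.2, 0.2, -2.2]
finger_gap: 0.0636
grip_force: 30.0
```

>>> {"op": "servo_tool", "data": {
  "steps": [
    [1,0,0,1,0,0,0],
    [1,0,0,1,0,0,0],
    [1,0,0,0.5,0,0,0],
    [1,0,0,0,0,0,0],
    [1,0,0,0,0,0,0]
  ]
}}

```text
t: 14.4
tool_pos: [0.6685, 0.1695, 0.0239]
orientation: [[-1.0, 0.0, 0.001], [0.0, 1.0, 0.0], [-0.001, 0.0, -1.0]]
wrist_force: [-0.2, 0.4, -3.4]
finger_gap: 0.0636
grip_force: 30.0
```

>>> {"op": "servo_tool", "data": {
  "steps": [
    [1,0,0,0.5,0,0,0],
    [1,0,0,0,0,0,0],
    [1,0,0,0,0,0,0]
  ]
}}

```text
t: 14.7
tool_pos: [0.6685, 0.1695, 0.0233]
orientation: [[-1.0, 0.0, 0.001], [0.0, 1.0, 0.0], [-0.001, 0.0, -1.0]]
wrist_force: [-0.4, 1.5, -1.0]
finger_gap: 0.0639
grip_force: 30.0
```

>>> {"op": "servo_tool", "data": {
  "steps": [
    [1,0,0,0.2,0,0,0],
    [0.4,0,0,0,0,0,0],
    [0.2,0,0,0,0,0,0],
    [0.1,0,0,0,0,0,0],
    [0,0,0,0,0,0,0]
  ]
}}

```text
t: 15.2
tool_pos: [0.6683, 0.1694, 0.0228]
orientation: [[-1.0, 0.0, 0.0], [0.0, 1.0, 0.0], [-0.0, 0.0, -1.0]]
wrist_force: [0.2, -0.3, -0.5]
finger_gap: 0.0832
grip_force: 0.0
```

>>> {"op": "servo_tool", "data": {
  "steps": [
    [0,0,0,0,0,0,0],
    [0,0,0,-10,0,0,0],
    [0,0,0,-40,0,0,0],
    [0,0,0,-45,0,0,0],
    [0,0,0,-45,0,0,0]
  ]
}}

```text
t: 15.7
tool_pos: [0.6679, 0.1694, 0.1647]
orientation: [[-1.0, 0.0, -0.0], [0.0, 1.0, -0.0], [0.0, -0.0, -1.0]]
wrist_force: [0.6, 0.2, 0.8]
finger_gap: 0.0929
grip_force: 0.0
```

>>> {"op": "servo_tool", "data": {
  "steps": [
    [0,0,0,-38,0,0,0],
    [0,18.9,-39.2,0,0,0,0],
    [0,18.9,-39.2,0,0,0,0],
    [0,18.9,-39.2,0,0,0,0],
    [0,18.9,-39.2,0,0,0,0]
  ]
}}

```text
t: 16.2
tool_pos: [0.5919, 0.0114, 0.2018]
orientation: [[-1.0, -0.0, 0.001], [-0.0, 1.0, -0.0], [-0.001, -0.0, -1.0]]
wrist_force: [0.0, -0.2, -0.2]
finger_gap: 0.0931
grip_force: 0.0
```

>>> {"op": "servo_tool", "data": {
  "steps": [
    [0,18.9,-39.2,0,0,0,0],
    [0,18.9,-39.2,0,0,0,0],
    [0,18.9,-39.2,0,0,0,0],
    [0,18.9,-39.2,0,0,0,0],
    [0,18.9,-39.2,0,0,0,0]
  ]
}}

```text
t: 16.7
tool_pos: [0.4973, -0.1848, 0.2019]
orientation: [[-1.0, -0.0, 0.001], [-0.0, 1.0, -0.001], [-0.001, -0.001, -1.0]]
wrist_force: [0.4, -0.4, -0.7]
finger_gap: 0.0932
grip_force: 0.0
```

>>> {"op": "servo_tool", "data": {
  "steps": [
    [0,18.9,-39.2,0,0,0,0],
    [0,18.9,-39.2,0,0,0,0],
    [0,18.9,-39.2,0,0,0,0],
    [0,0,0,0,0,0,8.2],
    [0,0,0,0,0,0,8.2]
  ]
}}

```text
t: 17.2
tool_pos: [0.4406, -0.3025, 0.2017]
orientation: [[-0.957, 0.291, 0.001], [0.291, 0.957, -0.001], [-0.001, -0.0, -1.0]]
wrist_force: [0.2, 0.1, 0.9]
finger_gap: 0.0929
grip_force: 0.0
```

>>> {"op": "servo_tool", "data": {
  "steps": [
    [0,0,0,0,0,0,8.2],
    [0,0,0,0,0,0,8.2],
    [0,0,0,0,0,0,8.2],
    [0,0,0,0,0,0,8.2],
    [0,0,0,0,0,0,8.2]
  ]
}}

```text
t: 17.7
tool_pos: [0.4415, -0.301, 0.2017]
orientation: [[-0.534, 0.846, 0.001], [0.846, 0.534, -0.001], [-0.001, 0.0, -1.0]]
wrist_force: [0.8, -0.7, 0.0]
finger_gap: 0.0931
grip_force: 0.0
```

>>> {"op": "servo_tool", "data": {
  "steps": [
    [0,0,0,0,0,0,8.2],
    [0,0,0,0,0,0,8.2],
    [0,0,0,0,0,0,8.2],
    [0,0,0,0,0,0,8],
    [0,0,0,0,0,0,0]
  ]
}}

```text
t: 18.2
tool_pos: [0.4415, -0.301, 0.2017]
orientation: [[0.002, 1.0, 0.001], [1.0, -0.002, -0.001], [-0.001, 0.001, -1.0]]
wrist_force: [-0.4, -0.0, 0.0]
finger_gap: 0.093
grip_force: 0.0
```

```bash
python3 - <<'E'
from h import *
s=arm.observe(); print(s['tool_pos'].round(4),s['orientation'].round(3).tolist(),s['joint_positions'].round(1))
p,d,K,T,ci=cap('wrist','w4.png'); P=pts(d,K,T); print('cam',(-T[:3,:3].T@T[:3,3]).round(3))
m=(P[...,2]>.053)&(P[...,2]<.067)&(d>0)&(np.hypot(P[...,0]-.44,P[...,1]+.30)<.07); q=P[m]; print(len(q),q.mean(0), cv2.minAreaRect(q[:,:2].astype(np.float32)),q.min(0),q.max(0))
p,d,K,T,ci=cap('top','t4.png'); P=pts(d,K,T)
print('jar',top(P,d,.668,.17,.065,.085)); print('shaker',top(P,d,.6545,.024,.1,.14))
p,d,K,T,ci=cap('scene','s4.png'); P=pts(d,K,T); print('jar scene',top(P,d,.668,.17,.065,.085))
E
```

```text
[ 0.4415 -0.301   0.2017] [[0.002, 1.0, 0.001], [1.0, -0.002, -0.001], [-0.001, 0.001, -1.0]] [-39.8  -2.3  97.1   0.   85.1 -39.6]
cam [ 0.441 -0.217  0.367]
3662 [ 0.44185372 -0.30211468  0.05906779] ((0.44175297021865845, -0.30379152297973633), (0.06018854305148125, 0.06028749421238899), 1.1626596450805664) [ 0.41161771 -0.33433506  0.05312336] [ 0.47199453 -0.27353345  0.06189669]
jar (array([0.6694, 0.17  , 0.0295, 0.6679, 0.1698, 0.0756]), 559)
shaker (array([0.6533, 0.0246, 0.0264, 0.6501, 0.0244, 0.1237]), 514)
jar scene (array([0.6692, 0.1709, 0.0295, 0.6705, 0.1724, 0.0756]), 574)
```

View pics/w4.png

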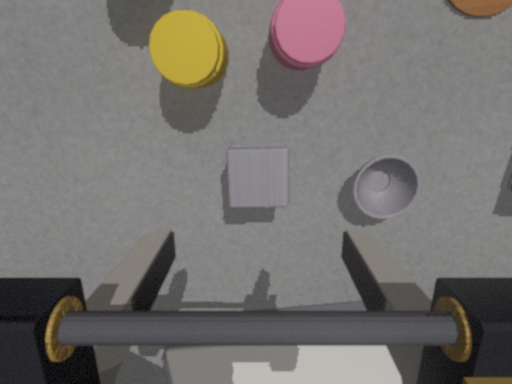

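The tin is at (258,178) and square to the tool within about 1°. The jar and the shaker stand centred and upright, so I'll pick the tin.

>>> {"op": "servo_tool", "data": {
  "steps": [
    [0,-1,0,40,0,0,0],
    [0,0,0,45,0,0,0],
    [0,0,0,40,0,0,0],
    [0,0,0,28,0,0,0],
    [0,0,0,15,0,0,0]
  ]
}}

```text
t: 18.85
tool_pos: [0.4398, -0.3006, 0.0298]
orientation: [[-0.003, 1.0, -0.003], [1.0, 0.003, 0.003], [0.003, -0.003, -1.0]]
wrist_force: [-0.2, 0.7, -0.7]
finger_gap: 0.0931
grip_force: 0.0
```

>>> {"op": "servo_tool", "data": {
  "steps": [
    [0,0,0,8,0,0,0],
    [0,0,0,4,0,0,0],
    [0,0,0,0,0,0,0],
    [0,0,0,0,0,0,0],
    [0.3,0,0,0,0,0,0]
  ]
}}

```text
t: 19.35
tool_pos: [0.4423, -0.3027, 0.0222]
orientation: [[-0.0, 1.0, 0.002], [1.0, 0.0, -0.002], [-0.002, 0.002, -1.0]]
wrist_force: [0.4, 0.4, 0.0]
finger_gap: 0.0883
grip_force: 0.0
```

>>> {"op": "servo_tool", "data": {
  "steps": [
    [1,0,0,0,0,0,0],
    [1,0,0,0,0,0,0],
    [1,0,0,0,0,0,0],
    [1,0,0,0,0,0,0],
    [1,0,0,0,0,0,0]
  ]
}}

```text
t: 19.85
tool_pos: [0.4414, -0.302, 0.0208]
orientation: [[0.0, 1.0, 0.0], [1.0, -0.0, -0.0], [-0.0, 0.0, -1.0]]
wrist_force: [-0.9, 0.3, 0.8]
finger_gap: 0.0595
grip_force: 29.9
```

>>> {"op": "servo_tool", "data": {
  "steps": [
    [1,0,0,0,0,0,0],
    [1,0,0,0,0,0,0],
    [1,0,0,0,0,0,0],
    [1,0,0,0,0,0,0]
  ]
}}

```text
t: 20.25
tool_pos: [0.4414, -0.3019, 0.0208]
orientation: [[0.0, 1.0, 0.0], [1.0, -0.0, 0.0], [0.0, 0.0, -1.0]]
wrist_force: [-0.6, -0.5, 2.1]
finger_gap: 0.0598
grip_force: 29.9
```

>>> {"op": "servo_tool", "data": {
  "steps": [
    [1,0,0,-6,0,0,0],
    [1,0,0,-20,0,0,0],
    [1,0,0,-30,0,0,0],
    [1,0,0,-28,0,0,0],
    [1,3,4,-16,0,0,0]
  ]
}}

```text
t: 20.75
tool_pos: [0.4459, -0.2997, 0.1233]
orientation: [[0.001, 1.0, 0.002], [1.0, -0.001, -0.002], [-0.002, 0.002, -1.0]]
wrist_force: [0.8, -0.3, -3.0]
finger_gap: 0.0599
grip_force: 29.9
```

>>> {"op": "servo_tool", "data": {
  "steps": [
    [1,10,11,0,0,0,0],
    [1,20,22,0,0,0,0],
    [1,24,27,0,0,0,0],
    [1,24,27,0,0,0,0],
    [1,24,27,0,0,0,0]
  ]
}}

```text
t: 21.25
tool_pos: [0.5598, -0.1947, 0.1188]
orientation: [[0.0, 1.0, -0.002], [1.0, -0.0, 0.001], [0.001, -0.002, -1.0]]
wrist_force: [0.3, 0.2, -1.5]
finger_gap: 0.06
grip_force: 29.9
```

>>> {"op": "servo_tool", "data": {
  "steps": [
    [1,24,27,0,0,0,0],
    [1,24,27,0,0,0,0],
    [1,20,22,0,0,0,0],
    [1,12,14,0,0,0,0],
    [1,7,8,0,0,0,0]
  ]
}}

```text
t: 21.75
tool_pos: [0.6577, -0.1072, 0.1184]
orientation: [[-0.002, 1.0, -0.003], [1.0, 0.002, 0.001], [0.001, -0.003, -1.0]]
wrist_force: [0.2, -0.3, -1.6]
finger_gap: 0.0598
grip_force: 29.9
```

>>> {"op": "servo_tool", "data": {
  "steps": [
    [1,3.7,3.6,0,0,0,0],
    [1,0,0,0,0,0,0],
    [1,0,0,0,0,0,0],
    [1,0,0,0,0,0,0]
  ]
}}

```text
t: 22.15
tool_pos: [0.6605, -0.1071, 0.1207]
orientation: [[0.001, 1.0, -0.0], [1.0, -0.001, -0.0], [-0.0, -0.0, -1.0]]
wrist_force: [-0.2, -0.3, -1.6]
finger_gap: 0.06
grip_force: 29.9
```

```bash
python3 - <<'E'
from h import *
print(arm.observe()['tool_pos'].round(4))
p,d,K,T,ci=cap('wrist','w5.png'); P=pts(d,K,T); print('cam',(-T[:3,:3].T@T[:3,3]).round(3))
m=(P[...,2]>.145)&(P[...,2]<.175)&(d>0)&(np.hypot(P[...,0]-.661,P[...,1]+.106)<.06); q=P[m]; print(len(q)); 
if len(q):print(q.mean(0), q.min(0),q.max(0))
E
```

```text
[ 0.6605 -0.1071  0.1207]
cam [ 0.66  -0.023  0.286]
15677
[ 0.66045018 -0.09796852  0.15946611] [ 0.61396597 -0.12202675  0.14500606] [ 0.70671455 -0.07851942  0.1749808 ]
```

View pics/w5.png

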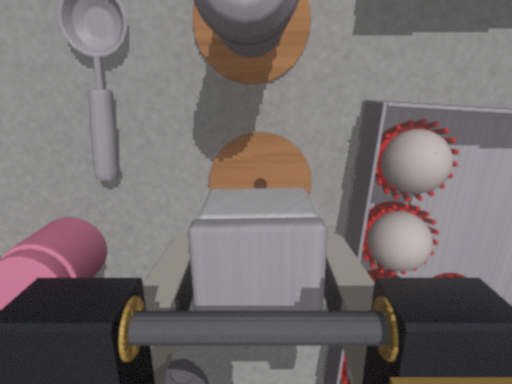

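The wrist view shows the tin held over the right board, whose dot is at (260,183). It sits about 2 mm short in y, so I'll correct that and lower.

>>> {"op": "servo_tool", "data": {
  "steps": [
    [1,1.7,0.4,8,0,0,0],
    [1,0,0,20,0,0,0],
    [1,0,0,24,0,0,0],
    [1,0,0,20,0,0,0],
    [1,0,0,13,0,0,0]
  ]
}}

```text
t: 22.7
tool_pos: [0.6599, -0.1044, 0.0332]
orientation: [[0.0, 1.0, -0.003], [1.0, -0.0, 0.001], [0.001, -0.003, -1.0]]
wrist_force: [-0.3, 0.4, -1.9]
finger_gap: 0.0604
grip_force: 29.9
```

>>> {"op": "servo_tool", "data": {
  "steps": [
    [1,0,0,5,0,0,0],
    [1,0,0,2,0,0,0],
    [1,0,0,1,0,0,0],
    [1,0,0,1,0,0,0],
    [1,0,0,0,0,0,0]
  ]
}}

```text
t: 23.2
tool_pos: [0.6621, -0.1047, 0.0277]
orientation: [[0.0, 1.0, 0.001], [1.0, -0.0, -0.0], [-0.0, 0.001, -1.0]]
wrist_force: [0.6, -0.2, -1.4]
finger_gap: 0.0598
grip_force: 29.9
```

>>> {"op": "servo_tool", "data": {
  "steps": [
    [1,0,0,0.5,0,0,0],
    [1,0,0,0,0,0,0],
    [1,0,0,0,0,0,0]
  ]
}}

```text
t: 23.5
tool_pos: [0.6615, -0.1046, 0.0264]
orientation: [[0.0, 1.0, 0.0], [1.0, -0.0, -0.0], [-0.0, 0.0, -1.0]]
wrist_force: [-0.2, -0.3, -1.5]
finger_gap: 0.0602
grip_force: 29.9
```

>>> {"op": "servo_tool", "data": {
  "steps": [
    [1,0,0,0.5,0,0,0],
    [1,0,0,0,0,0,0],
    [1,0,0,0,0,0,0]
  ]
}}

```text
t: 23.8
tool_pos: [0.6615, -0.1046, 0.0259]
orientation: [[0.0, 1.0, 0.0], [1.0, -0.0, -0.0], [-0.0, 0.0, -1.0]]
wrist_force: [1.0, 0.3, -0.2]
finger_gap: 0.0594
grip_force: 29.9
```

>>> {"op": "servo_tool", "data": {
  "steps": [
    [1,0,0,0.3,0,0,0],
    [0.3,0,0,0,0,0,0],
    [0.2,0,0,0,0,0,0],
    [0.2,0,0,0,0,0,0],
    [0.2,0,0,0,0,0,0]
  ]
}}

```text
t: 24.3
tool_pos: [0.6615, -0.1046, 0.0255]
orientation: [[0.0, 1.0, 0.0], [1.0, -0.0, -0.0], [-0.0, 0.0, -1.0]]
wrist_force: [-0.2, 0.2, -0.3]
finger_gap: 0.0743
grip_force: 0.0
```

>>> {"op": "servo_tool", "data": {
  "steps": [
    [0.2,0,0,0,0,0,0],
    [0.2,0,0,-10,0,0,0],
    [0.2,0,0,-40,0,0,0],
    [0,0,0,-45,0,0,0],
    [0,0,0,-45,0,0,0]
  ]
}}

```text
t: 24.8
tool_pos: [0.661, -0.1045, 0.1674]
orientation: [[0.0, 1.0, -0.0], [1.0, -0.0, 0.0], [0.0, -0.0, -1.0]]
wrist_force: [1.8, 0.7, 0.5]
finger_gap: 0.0858
grip_force: 0.0
```

>>> {"op": "servo_tool", "data": {
  "steps": [
    [0,0,0,-35,0,0,0],
    [0,35.8,-21,0,0,0,0],
    [0,35.8,-21,0,0,0,0],
    [0,35.8,-21,0,0,0,0],
    [0,35.8,-21,0,0,0,0]
  ]
}}

```text
t: 25.3
tool_pos: [0.5766, 0.0398, 0.2015]
orientation: [[0.0, 1.0, 0.001], [1.0, -0.0, 0.0], [0.0, 0.001, -1.0]]
wrist_force: [0.8, 0.3, -0.3]
finger_gap: 0.0931
grip_force: 0.0
```

>>> {"op": "servo_tool", "data": {
  "steps": [
    [0,35.8,-21,0,0,0,0],
    [0,35.8,-21,0,0,0,0],
    [0,35.8,-21,0,0,0,0],
    [0,35.8,-21,0,0,0,0],
    [0,35.8,-21,0,0,0,0]
  ]
}}

```text
t: 25.8
tool_pos: [0.4716, 0.219, 0.2016]
orientation: [[0.0, 1.0, 0.001], [1.0, -0.0, 0.001], [0.001, 0.001, -1.0]]
wrist_force: [1.5, 0.1, -0.3]
finger_gap: 0.093
grip_force: 0.0
```

>>> {"op": "servo_tool", "data": {
  "steps": [
    [0,35.8,-21,0,0,0,0],
    [0,35.8,-21,0,0,0,0],
    [0,0,0,0,0,0,0],
    [0,0,0,0,0,0,0],
    [0,0,0,0,0,0,0]
  ]
}}

```text
t: 26.3
tool_pos: [0.431, 0.2887, 0.2009]
orientation: [[0.0, 1.0, 0.001], [1.0, -0.0, -0.0], [-0.0, 0.001, -1.0]]
wrist_force: [-0.5, -0.7, 0.5]
finger_gap: 0.0929
grip_force: 0.0
```

```bash
python3 - <<'E'
from h import *
s=arm.observe(); print(s['t'],s['tool_pos'].round(4),s['joint_positions'].round(1))
p,d,K,T,ci=cap('wrist','w6.png'); P=pts(d,K,T); print('cam',(-T[:3,:3].T@T[:3,3]).round(3))
m=(P[...,2]>.037)&(P[...,2]<.046)&(d>0)&(np.hypot(P[...,0]-.431,P[...,1]-.29)<.045); q=P[m]; print('cup',len(q),top(P,d,.431,.29,.037,.046),q.min(0).round(4),q.max(0).round(4))
for n in('top','scene'):
    p,d,K,T,ci=cap(n,n+'6.png'); P=pts(d,K,T); np.savez(n+'6.npz',p=p,d=d,K=K,T=T)
    m=(P[...,2]>.06)&(P[...,2]<.069)&(d>0)&(np.hypot(P[...,0]-.661,P[...,1]+.106)<.06); q=P[m]; print(n,'tin',len(q),q.mean(0),q.min(0).round(4),q.max(0).round(4), cv2.minAreaRect(q[:,:2].astype(np.float32)))
E
```

```text
26.3 [0.431  0.2887 0.2009] [28.2 -4.7 99.5 -0.  85.2 28.2]
cam [0.431 0.373 0.366]
cup 534 (array([0.4313, 0.2862, 0.028 , 0.4314, 0.2852, 0.0407]), 534) [0.4044 0.2585 0.037 ] [0.4584 0.3138 0.0429]
top tin 709 [ 0.66068101 -0.10464525  0.06411856] [ 0.6308 -0.1354  0.0601] [ 0.6918 -0.0755  0.0683] ((0.6608883738517761, -0.10471181571483612), (0.05986494570970535, 0.06003507971763611), 2.2853598594665527)
scene tin 535 [ 0.66244474 -0.10364845  0.0637838 ] [ 0.6307 -0.1349  0.06  ] [ 0.6925 -0.0727  0.0683] ((0.6616435647010803, -0.10382990539073944), (0.06121005862951279, 0.06101285293698311), 2.175581693649292)
```

View pics/w6.png

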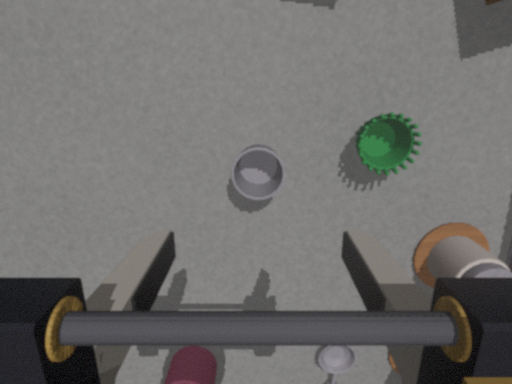

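The wrist view shows the cup at (258,172), centre (0.431, 0.286). The tin stands within 2 mm of its board's centre. I'll pick the cup.

>>> {"op": "servo_tool", "data": {
  "steps": [
    [0,-2.5,0.3,40,0,0,0],
    [0,0,0,45,0,0,0],
    [0,0,0,40,0,0,0],
    [0,0,0,30,0,0,0],
    [0,0,0,18,0,0,0]
  ]
}}

```text
t: 26.95
tool_pos: [0.4294, 0.2848, 0.0243]
orientation: [[0.002, 1.0, -0.004], [1.0, -0.002, -0.002], [-0.002, -0.004, -1.0]]
wrist_force: [-0.1, 0.8, -0.9]
finger_gap: 0.0931
grip_force: 0.0
```

>>> {"op": "servo_tool", "data": {
  "steps": [
    [0,0,0,11,0,0,0],
    [0,0,0,6,0,0,0],
    [0,0,0,3,0,0,0],
    [0,0,0,0,0,0,0],
    [0.3,0,0,0,0,0,0]
  ]
}}

```text
t: 27.45
tool_pos: [0.4316, 0.2872, 0.0085]
orientation: [[0.0, 1.0, 0.002], [1.0, -0.0, 0.001], [0.001, 0.002, -1.0]]
wrist_force: [0.3, -0.4, -0.5]
finger_gap: 0.0883
grip_force: 0.0
```

>>> {"op": "servo_tool", "data": {
  "steps": [
    [1,0,0,0,0,0,0],
    [1,0,0,0,0,0,0],
    [1,0,0,0,0,0,0],
    [1,0,0,0,0,0,0],
    [1,0,0,0,0,0,0]
  ]
}}

```text
t: 27.95
tool_pos: [0.4308, 0.2868, 0.0076]
orientation: [[0.0, 1.0, 0.0], [1.0, -0.0, 0.0], [0.0, 0.0, -1.0]]
wrist_force: [0.2, 0.5, 1.2]
finger_gap: 0.0534
grip_force: 30.0
```

>>> {"op": "servo_tool", "data": {
  "steps": [
    [1,0,0,0,0,0,0],
    [1,0,0,0,0,0,0],
    [1,0,0,0,0,0,0],
    [1,0,0,0,0,0,0]
  ]
}}

```text
t: 28.35
tool_pos: [0.4308, 0.2868, 0.0075]
orientation: [[0.0, 1.0, 0.0], [1.0, -0.0, 0.0], [0.0, 0.0, -1.0]]
wrist_force: [-0.2, 0.7, 2.0]
finger_gap: 0.0536
grip_force: 30.0
```

>>> {"op": "servo_tool", "data": {
  "steps": [
    [1,0,0,-6,0,0,0],
    [1,0,0,-20,0,0,0],
    [1,0,0,-34,0,0,0],
    [1,0,0,-38,0,0,0],
    [1,0,0,-34,0,0,0]
  ]
}}

```text
t: 28.85
tool_pos: [0.4306, 0.2867, 0.1413]
orientation: [[0.0, 1.0, 0.0], [1.0, -0.0, 0.0], [0.0, 0.0, -1.0]]
wrist_force: [0.6, 1.0, -0.9]
finger_gap: 0.0536
grip_force: 30.0
```

>>> {"op": "servo_tool", "data": {
  "steps": [
    [1,0,0,-20,0,0,0],
    [1,-5,3,-8,0,0,0],
    [1,-15,9,0,0,0,0],
    [1,-28,16,0,0,0,0],
    [1,-32,19,0,0,0,0]
  ]
}}

```text
t: 29.35
tool_pos: [0.4773, 0.2059, 0.1663]
orientation: [[-0.002, 1.0, -0.002], [1.0, 0.002, -0.0], [-0.0, -0.002, -1.0]]
wrist_force: [0.5, 0.3, -1.3]
finger_gap: 0.0537
grip_force: 30.0
```

>>> {"op": "servo_tool", "data": {
  "steps": [
    [1,-32,19,0,0,0,0],
    [1,-32,19,0,0,0,0],
    [1,-32,19,0,0,0,0],
    [1,-32,19,0,0,0,0],
    [1,-32,19,0,0,0,0]
  ]
}}

```text
t: 29.85
tool_pos: [0.5726, 0.0448, 0.166]
orientation: [[0.0, 1.0, -0.002], [1.0, -0.0, -0.0], [-0.0, -0.002, -1.0]]
wrist_force: [0.4, -0.1, 0.1]
finger_gap: 0.0538
grip_force: 30.0
```

>>> {"op": "servo_tool", "data": {
  "steps": [
    [1,-32,19,0,0,0,0],
    [1,-32,19,0,0,0,0],
    [1,-32,19,0,0,0,0],
    [1,-28,16,0,0,0,0],
    [1,-18,10,0,0,0,0]
  ]
}}

```text
t: 30.35
tool_pos: [0.6556, -0.098, 0.1656]
orientation: [[0.002, 1.0, -0.002], [1.0, -0.002, -0.0], [-0.0, -0.002, -1.0]]
wrist_force: [0.3, 0.1, -0.2]
finger_gap: 0.0536
grip_force: 30.0
```

>>> {"op": "servo_tool", "data": {
  "steps": [
    [1,-9,5,0,0,0,0],
    [1,0,0,0,0,0,0],
    [1,0,0,0,0,0,0],
    [1,0,0,0,0,0,0]
  ]
}}

```text
t: 30.75
tool_pos: [0.6603, -0.103, 0.1673]
orientation: [[-0.001, 1.0, -0.001], [1.0, 0.001, 0.0], [0.0, -0.001, -1.0]]
wrist_force: [0.1, 0.0, -0.3]
finger_gap: 0.0536
grip_force: 30.0
```

```bash
python3 - <<'E'
from h import *
print(arm.observe()['tool_pos'].round(4))
p,d,K,T,ci=cap('wrist','w7.png'); P=pts(d,K,T)
print('cup',top(P,d,.661,-.105,.197,.206,.045))
E
```

```text
[ 0.6603 -0.103   0.1673]
cup (array([ 0.6602, -0.095 ,  0.0427,  0.6601, -0.0953,  0.2008]), 2858)
```

View pics/w7.png

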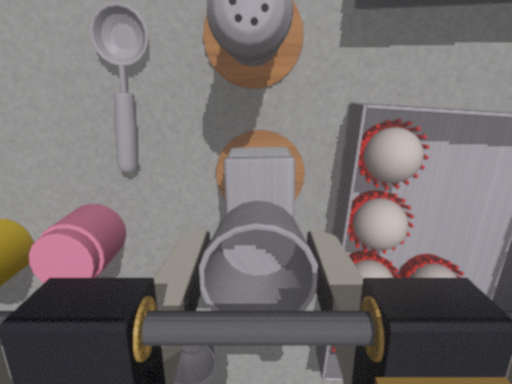

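The cup is held upright at (258,265) over the tin, and the shaker and spoon are undisturbed. I'll lower it.

>>> {"op": "servo_tool", "data": {
  "steps": [
    [1,-1.3,0.5,8,0,0,0],
    [1,0,0,20,0,0,0],
    [1,0,0,24,0,0,0],
    [1,0,0,20,0,0,0],
    [1,0,0,12,0,0,0]
  ]
}}

```text
t: 31.3
tool_pos: [0.6598, -0.1048, 0.0807]
orientation: [[-0.001, 1.0, -0.003], [1.0, 0.001, 0.001], [0.001, -0.003, -1.0]]
wrist_force: [-1.3, -0.8, -0.4]
finger_gap: 0.0536
grip_force: 30.0
```

>>> {"op": "servo_tool", "data": {
  "steps": [
    [1,0,0,5,0,0,0],
    [1,0,0,2,0,0,0],
    [1,0,0,1,0,0,0],
    [1,0,0,1,0,0,0],
    [1,0,0,0,0,0,0]
  ]
}}

```text
t: 31.8
tool_pos: [0.6618, -0.1057, 0.0753]
orientation: [[0.0, 1.0, 0.001], [1.0, -0.0, -0.0], [-0.0, 0.001, -1.0]]
wrist_force: [-0.8, -0.3, -0.5]
finger_gap: 0.0533
grip_force: 30.0
```

>>> {"op": "servo_tool", "data": {
  "steps": [
    [1,0,0,0.5,0,0,0],
    [1,0,0,0.5,0,0,0],
    [1,0,0,0,0,0,0],
    [1,0,0,0,0,0,0]
  ]
}}

```text
t: 32.2
tool_pos: [0.6612, -0.1055, 0.0734]
orientation: [[0.0, 1.0, -0.0], [1.0, -0.0, 0.0], [0.0, -0.0, -1.0]]
wrist_force: [-0.6, 0.1, -0.8]
finger_gap: 0.0536
grip_force: 30.0
```

>>> {"op": "servo_tool", "data": {
  "steps": [
    [1,0,0,0.5,0,0,0],
    [1,0,0,0,0,0,0],
    [1,0,0,0,0,0,0]
  ]
}}

```text
t: 32.5
tool_pos: [0.6612, -0.1056, 0.0729]
orientation: [[0.0, 1.0, -0.0], [1.0, -0.0, 0.0], [0.0, -0.0, -1.0]]
wrist_force: [-1.3, -0.2, -0.3]
finger_gap: 0.0535
grip_force: 30.0
```

>>> {"op": "servo_tool", "data": {
  "steps": [
    [1,0,0,0.5,0,0,0],
    [1,0,0,0,0,0,0],
    [1,0,0,0,0,0,0]
  ]
}}

```text
t: 32.8
tool_pos: [0.6613, -0.1056, 0.0726]
orientation: [[0.0, 1.0, 0.0], [1.0, -0.0, -0.0], [-0.0, 0.0, -1.0]]
wrist_force: [0.3, 0.9, 0.5]
finger_gap: 0.0531
grip_force: 30.0
```

>>> {"op": "servo_tool", "data": {
  "steps": [
    [0.4,0,0,0,0,0,0],
    [0.3,0,0,0,0,0,0],
    [0.2,0,0,0,0,0,0],
    [0.2,0,0,0,0,0,0],
    [0.2,0,0,0,0,0,0]
  ]
}}

```text
t: 33.3
tool_pos: [0.6612, -0.1056, 0.0724]
orientation: [[0.0, 1.0, 0.0], [1.0, -0.0, -0.0], [-0.0, 0.0, -1.0]]
wrist_force: [0.2, 0.7, -1.0]
finger_gap: 0.0738
grip_force: 0.0
```

>>> {"op": "servo_tool", "data": {
  "steps": [
    [0.1,0,0,0,0,0,0],
    [0,0,0,-10,0,0,0],
    [0,0,0,-30,0,0,0],
    [0,0,0,-45,0,0,0],
    [0,0,0,-40,0,0,0]
  ]
}}

```text
t: 33.8
tool_pos: [0.6611, -0.1055, 0.1998]
orientation: [[0.0, 1.0, 0.0], [1.0, -0.0, -0.0], [-0.0, 0.0, -1.0]]
wrist_force: [0.4, -0.1, 0.2]
finger_gap: 0.0927
grip_force: 0.0
```

>>> {"op": "servo_tool", "data": {
  "steps": [
    [0,0,-40,0,0,0,0],
    [0,0,-45,0,0,0,0],
    [0,0,-45,0,0,0,0],
    [0,0,-45,0,0,0,0],
    [0,0,-45,0,0,0,0]
  ]
}}

```text
t: 34.3
tool_pos: [0.4397, -0.1055, 0.1981]
orientation: [[-0.0, 1.0, 0.001], [1.0, 0.0, -0.001], [-0.001, 0.001, -1.0]]
wrist_force: [-0.0, -0.8, 1.3]
finger_gap: 0.093
grip_force: 0.0
```

>>> {"op": "servo_tool", "data": {
  "steps": [
    [0,0,0,0,0,0,0],
    [0,0,0,0,0,0,0],
    [0,0,0,0,0,0,0]
  ]
}}

```text
t: 34.6
tool_pos: [0.4425, -0.1058, 0.1987]
orientation: [[0.0, 1.0, 0.002], [1.0, -0.0, -0.001], [-0.001, 0.002, -1.0]]
wrist_force: [-0.4, -0.1, -0.6]
finger_gap: 0.0934
grip_force: 0.0
```

```bash
python3 - <<'E'
from h import *
for n in('top','scene'):
    p,d,K,T,ci=cap(n,n+'9.png'); P=pts(d,K,T)
    for a in(('cup',.661,-.105,.1,.112),('jar',.668,.17,.065,.085),('shaker',.654,.024,.1,.14),('bowl',.578,-.32,.02,.06),('cases',.562,.319,.015,.06),('spoon',.534,-.0246,.007,.04,.08)): print(n,a[0],top(P,d,*a[1:]))
a=cv2.imread('pics/top9.png')[90:260,80:430]; b=cv2.imread('pics/scene9.png')[80:350,120:420]
cv2.imwrite('pics/f.png',np.vstack([cv2.resize(a,(580,280)),cv2.resize(b,(580,310))]))
E
```

```text
top cup (array([ 0.6612, -0.1046,  0.0282,  0.6633, -0.1049,  0.1053]), 142)
top jar (array([0.6691, 0.1709, 0.0295, 0.6677, 0.1699, 0.0758]), 563)
top shaker (array([0.6531, 0.0246, 0.0264, 0.6501, 0.0244, 0.1237]), 514)
top bowl (array([ 0.5854, -0.3215,  0.034 ,  0.5981, -0.3306,  0.029 ]), 176)
top cases (array([0.5612, 0.3177, 0.0316, 0.5633, 0.3235, 0.0313]), 323)
top spoon (array([ 0.5343, -0.0245,  0.0738,  0.5338, -0.0262,  0.0141]), 474)
scene cup (array([ 0.6614, -0.1049,  0.0288,  0.6601, -0.1056,  0.1046]), 136)
scene jar (array([0.669 , 0.1709, 0.0297, 0.6706, 0.1725, 0.0756]), 577)
scene shaker (array([0.6555, 0.0273, 0.0263, 0.6594, 0.0312, 0.1221]), 454)
scene bowl (array([ 0.5766, -0.3193,  0.0375,  0.5744, -0.3245,  0.0289]), 239)
scene cases (array([0.5607, 0.3184, 0.0322, 0.556 , 0.317 , 0.0313]), 346)
scene spoon (array([ 0.538 , -0.0249,  0.0751,  0.5334, -0.026 ,  0.0139]), 364)
```

View pics/f.png

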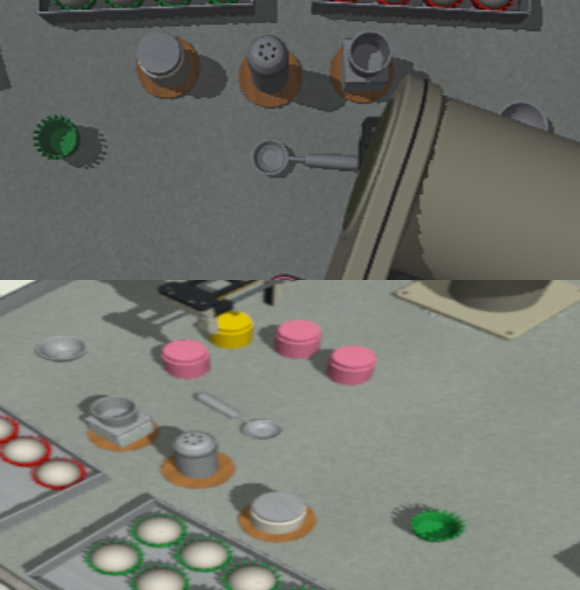

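The final view shows the jar (160,60), the shaker (268,65) and the tin with the cup on it (365,60) upright and centred on their boards. The cases, bowl and spoon haven't moved. (Bowl is partly hidden by the arm in the top view, but matches in the scene view.) The robot is clear, so I'm handing in.

```bash
python3 -c "
from workcell import arm
print(arm.sign_off())"
```

```text
the job is handed in; nothing more can be done
None
```

I set the shaker, the jar and the tin upright on the middle, left and right boards, each centred to about 2 mm, stood the cup on the middle of the tin's lid, left the cases, bowl and spoon where they were, and handed the job in at about 35 s.

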